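Drive the stuck cushion out of a centrifuge bucket

TASK

A tube cushion is stuck inside the centrifuge bucket that is clamped upside down in the push-out stand. Take the drift that fits the bucket's bore (the slim one) by its handle, push it down through the bucket so that the cushion is driven out into the tray below, and leave the drift standing in the bucket with its collar resting on the rim. Keep hold of the drift until the cushion is out, and leave the wide drift in its holder.

Things in the scene. Friction and masses are not known exactly. Their poses are not given: they have to be found in the camera images.
- drift: slim drift, 160 g: upright steel rod 20 mm thick and 84 mm long, then a collar 56 mm wide (z 84 to 90 mm), then a round black handle 22 mm thick (z 90 to 145 mm). Origin: centre of the tip (lower end), z up; any yaw is alike. Hangs by its collar in an open three-legged holder, tip 16 mm over the bench; lifts straight out. Fingertips just above the collar can bear on it when pushing
- drift_wide: wide drift, to be left alone: same collar, handle and length, but its steel rod is 34 mm thick, too thick for the bore. Origin: centre of its tip, z up. Hangs in a like holder; either holder may be the right-hand one
- push_stand: fixed stand: tray 120 x 120 x 18 mm with two columns on its y axis that clamp a steel bucket over its middle. Origin: underside of the tray's centre, z up = bucket axis. Bucket: tube from z 50 mm to its rim at z 124 mm, bore 30 mm, flared in the top 12 mm to 42 mm. Drift fully home: collar on rim, tip at z 40 mm. Sprung catches at the foot hold the cushion; driving it past them takes 5 to 20 N
- cushion: stuck cushion: grey plastic plug 28 mm in diameter and 22 mm tall, 40 g, in the lower part of the bucket's bore, its underside 61 mm above the bench at first. Origin: centre of its underside, z along its axis. Once driven past the catches it drops into the tray

How it is judged:
On the way, in this order (a step that is already met when the one before it is completed fails the run):
1. the slim drift, held in the gripper, has entered the bucket from above (horizontal distance between drift and push_stand below 0.012 m and height (world z) of drift below 0.115 m and contact force between the fingers and drift above 1 N), for 0.05 s.
2. the cushion has left the bucket while the drift is still held (height (world z) of cushion below 0.035 m and horizontal distance between drift and push_stand below 0.012 m and height (world z) of drift below 0.07 m and contact force between the fingers and drift above 1 N), for 0.05 s.
At the end, for the whole second after the job is handed in: The cushion lies at rest in the stand's tray (origin below 35 mm and within 80 mm of the stand's axis); the slim drift stands in the bucket with its collar on the rim (tip within 12 mm of the axis and below 50 mm, tilt under 10 degrees), at rest; the wide drift is within 20 mm of where it began (height (world z) of cushion below 0.035 m and horizontal distance between cushion and push_stand below 0.08 m and linear speed of each of cushion, drift below 0.03 m/s and horizontal distance between drift and push_stand below 0.012 m and height (world z) of drift below 0.05 m and angle between drift's own z axis and vertical below 0.17 rad and distance of drift_wide from where it was at the start of the episode below 0.02 m); the robot touches nothing.
It fails at once if the wide drift is taken from its holder or knocked over (distance of drift_wide from where it was at the start of the episode above 0.03 m).
It also fails if it takes over 43 s, if anything falls off the work surface, if the arm or the gripper's body presses on something with over 40 N, if the wrist force passes 120 N, or if a joint passes its speed limit or range.

ROBOT

A 7-joint arm with a two-finger parallel gripper is mounted at the origin on a cart in front of the work surface, level with it; the furniture and walls round the work are solid. World frame = base frame: x ahead of the robot, y to its left, z up, the work surface at z = 0. Lengths are in m, angles in rad, forces in N, time in s.
With the tool pointing down it reaches from about 0.4 to 0.85 m from the base axis. Payload 4.5 kg.
Tool frame: the origin (TCP) lies between the finger pads; the fingertips stand 11 mm ahead of it and the grasp point (between the pads) lies 8 mm behind it (r.nose_length is the distance from the TCP to the fingertips, in m); z points along the fingers, y is the line along which they close (so a half turn about z gives the same grasp; the last joint's range is limited). The gripper opens to 88 mm and grips with 3 to 60 N. Pads are 18 mm wide; open, the fingers measure 123 mm over their backs; the gripper's body (75 mm by 187 mm) begins 45 mm behind the grasp point.
Start: joints at [-1.115, 0.689, -0.195, 1.565, 0.157, 0.902, -0.215], TCP at [0.256, 0.57, 0.25] pointing down, gripper open.
Joint ranges: [-3.01, 3.01], [-0.46, 2.08], [-1.47, 1.51], [0.13, 2.56], [-1, 4.14], [0.04, 2.09], [-2.66, 2.66]. Speed limits (rad/s): [2.57, 2.57, 3.14, 3.14, 3.14, 3.14, 3.14].

INTERFACE

Orientations are given as a unit quaternion [x, y, z, w].
In Python, from plant import get_state, snapshot, camera_model, r gives the robot as it stands.
- The arm moves only by the shell command python3 -m inch 'ROWS' [FORCE]. ROWS is text: rows parted by semicolons, each of 7 numbers parted by spaces: the opening, from -1 (shut) to 1 (fully open), then the shift along the tool's x, y, z in m, then the turn, a rotation vector about the tool's x, y, z in rad. A call has 1 to 20 rows; each row shifts and turns the commanded pose from where the row before left it, along the tool's axes as they then stand; what a row does not reach is not made up. A row lasts 1/12 s, in which the tool goes at most 41.7 mm and 7.16 degrees, less where a joint would pass 70% of its speed; a pose out of reach is approached as far as the arm can. A call is refused whole if a number of a shift passes 0.0417 or a number of a turn 0.125, either way. A call with a gripper value outside its range is refused whole. The fingers move at their own pace and stop on an object; FORCE is the grip in N (left out, the last holds). Time passes only in rows, so rows that do not move let the fingers close. It gives the time, the measured TCP pose, the force, the opening and the grip force at its end, in the units of the state.
- get_state(): the state, without advancing time (a new reading comes with each control period).
- snapshot(name): name is "scene" or "top" or "wrist"; returns (picture, depth): 384x512x3 uint8, red, green, blue; 384x512 float32, m along the optical axis (not along the pixel's ray), 0 where there is no reading.
- camera_model(name): a dict with "intrinsics" (3x3 intrinsics, pixels), "dist" ([k1, k2, p1, p2, k3] as OpenCV has them; the pictures are not rectified), "view" (4x4, takes a point from world to camera coordinates). Camera axes: x right, y down, z forward; pixel columns grow to the right and rows downward; lengths in m; the calibration is good to about 2 mm. A picture is of the moment at which its call begins: read the wrist's pose just before it. camera_model takes no time and is no camera call; for the wrist camera it gives the pose at the moment of the call.
- r.finish_job(): hands the job in; it is judged then, once.
The state is a dict: "clock": time; "q": joint angles; "qd": joint speeds; "joint_torque": joint torques, N m; "tool_pos": TCP position; "eef_rot": TCP orientation; "contact_force": force on the tool from outside, world axes, zero at the start; "moment": the same for the moment, N m; "opening": opening from 0.0 (shut) to 1.0 (fully open); "finger_force": force on a finger pad.
Only numpy, scipy, OpenCV 4.12 (cv2) and the standard library are available. Lean on these libraries where they do the work, as an engineer would, in place of code of your own. Each camera call takes 0.05 s, during which the arm holds its last target. There are 200 camera calls.

## Working session

There is one attempt and no reset: what is moved stays moved. The work goes in short steps, Python scripts to look and compute and a shell command to move; the robot and the scene stay as the last step left them, time stands still between calls to the robot, and variables do not carry over. Pictures are saved under pics/ and viewed, at most 10 in all, crops included, and the job is handed in when it is done.

```bash
mkdir -p pics; python3 - <<'E'
from plant import *
import cv2,numpy as np
s=get_state();print({k:np.round(v,3) for k,v in s.items()})
for n in("scene","top"):
    im,d=snapshot(n);cv2.imwrite(f"pics/{n}0.png",im[:,:,::-1]);np.save(f"{n}0.npy",d)
    c=camera_model(n);print(n,{k:np.round(v,3).tolist() for k,v in c.items()})
E
```

```text
{'clock': np.float64(0.0), 'q': array([-1.115,  0.69 , -0.195,  1.566,  0.157,  0.903, -0.215]), 'qd': array([-0.001, -0.   ,  0.002,  0.   ,  0.   , -0.001,  0.002]), 'joint_torque': array([ 0.0000e+00, -5.2756e+01, -1.2670e+00, -1.5343e+01, -5.3000e-02,
        7.0000e-03,  0.0000e+00]), 'tool_pos': array([0.256, 0.57 , 0.249]), 'eef_rot': array([ 0.209,  0.978, -0.001, -0.   ]), 'contact_force': array([ 0.026, -0.291, -0.694]), 'moment': array([-0.021,  0.013, -0.007]), 'finger_force': np.float64(0.0), 'opening': np.float64(0.998)}
scene {'intrinsics': [[496.76, 0.0, 254.946], [0.0, 496.76, 180.005], [0.0, 0.0, 1.0]], 'dist': [-0.064, 0.0, 0.0, 0.0, 0.0], 'view': [[0.892, -0.453, -0.002, -0.321], [-0.336, -0.658, -0.674, 0.343], [0.304, 0.601, -0.739, 0.688], [0.0, 0.0, 0.0, 1.0]]}
top {'intrinsics': [[348.974, 0.0, 262.102], [0.0, 348.974, 193.152], [0.0, 0.0, 1.0]], 'dist': [-0.027, 0.0, 0.0, 0.0, 0.0], 'view': [[-0.009, -1.0, -0.009, 0.247], [-0.994, 0.01, -0.111, 0.484], [0.111, 0.008, -0.994, 0.886], [0.0, 0.0, 0.0, 1.0]]}
```

View pics/scene0.png

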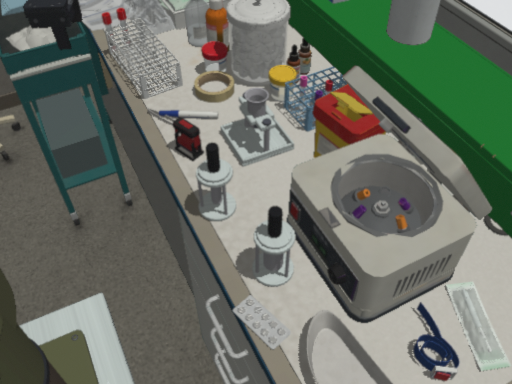

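View pics/top0.png

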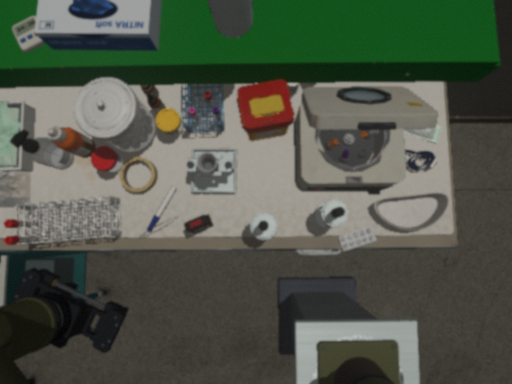

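The scene view shows drifts at about (213,155) and (275,220), and the stand's bucket at about (257,100). In the top view they are at (265,228), (338,211) and (208,160). Next I'll zoom in to tell the rods apart, and triangulate.

```bash
cat > h.py <<'E'
from plant import *
import cv2,numpy as np
def ray(c,u,v):
    p=cv2.undistortPoints(np.array([[[u,v]]],float),np.array(c["intrinsics"]),np.array(c["dist"]))[0,0]
    V=np.array(c["view"]);R,t=V[:3,:3],V[:3,3]
    return -R.T@t, R.T@np.array([p[0],p[1],1.])
def atz(c,u,v,z):
    o,d=ray(c,u,v);return o+d*(z-o[2])/d[2]
def atd(c,u,v,dep):
    o,d=ray(c,u,v);return o+d*dep
def cloud(c,D):
    v,u=np.nonzero(D>0);P=cv2.undistortPoints(np.stack([u,v],1).astype(float)[:,None],np.array(c["intrinsics"]),np.array(c["dist"]))[:,0]
    V=np.array(c["view"]);X=np.c_[P,np.ones(len(P))]*D[v,u][:,None]
    return (X-V[:3,3])@V[:3,:3],u,v
def tri(*cs):
    A=np.zeros((3,3));b=np.zeros(3)
    for c,u,v in cs:
        o,d=ray(c,u,v);d=d/np.linalg.norm(d);M=np.eye(3)-np.outer(d,d);A+=M;b+=M@o
    return np.linalg.solve(A,b)
E
python3 - <<'E'
from h import *
a=cv2.imread("pics/scene0.png");t=cv2.imread("pics/top0.png")
A=cv2.resize(a[80:290,180:330],None,fx=2.8,fy=2.8,interpolation=3)
B=cv2.resize(t[140:250,180:360],(380,232),interpolation=3)
o=np.zeros((588,800,3),np.uint8);o[:A.shape[0],:420]=A;o[:232,420:]=B
cv2.imwrite("pics/c1.png",o)
for n,pts in(("scene",[(212,160),(275,225),(257,97)]),("top",[(265,228),(338,211),(208,160)])):
    P,u,v=cloud(camera_model(n),np.load(n+"0.npy"))
    for q in pts:
        m=(abs(u-q[0])<22)&(abs(v-q[1])<30)
        for lo,hi in((.125,.2),(.09,.112),(.112,.13)):
            k=m&(P[:,2]>lo)&(P[:,2]<hi);print(n,q,lo,k.sum(),np.round((P[k].min(0)+P[k].max(0))/2,3) if k.any() else'',np.round(np.ptp(P[k],0),3) if k.any() else'')
E
```

```text
scene (212, 160) 0.125 276 [0.399 0.237 0.144] [0.022 0.022 0.038]
scene (212, 160) 0.09 705 [0.399 0.234 0.102] [0.065 0.06  0.021]
scene (212, 160) 0.112 95 [0.399 0.235 0.121] [0.022 0.015 0.018]
scene (275, 225) 0.125 334 [0.428 0.068 0.144] [0.021 0.023 0.038]
scene (275, 225) 0.09 1026 [0.443 0.082 0.101] [0.095 0.093 0.022]
scene (275, 225) 0.112 108 [0.455 0.085 0.121] [0.074 0.057 0.017]
scene (257, 97) 0.125 6 [0.55  0.382 0.126] [0.046 0.021 0.001]
scene (257, 97) 0.09 285 [0.55  0.37  0.101] [0.038 0.111 0.022]
scene (257, 97) 0.112 260 [0.552 0.37  0.119] [0.049 0.052 0.014]
top (265, 228) 0.125 80 [0.399 0.239 0.157] [0.02  0.02  0.012]
top (265, 228) 0.09 507 [0.399 0.239 0.103] [0.062 0.065 0.015]
top (265, 228) 0.112 0  
top (338, 211) 0.125 222 [0.458 0.066 0.145] [0.081 0.1   0.037]
top (338, 211) 0.09 536 [0.446 0.058 0.101] [0.097 0.104 0.021]
top (338, 211) 0.112 134 [0.456 0.061 0.121] [0.077 0.101 0.018]
top (208, 160) 0.125 21 [0.553 0.371 0.126] [0.044 0.047 0.002]
top (208, 160) 0.09 107 [0.549 0.374 0.101] [0.035 0.104 0.022]
top (208, 160) 0.112 204 [0.551 0.372 0.12 ] [0.049 0.048 0.015]
```

View pics/c1.png

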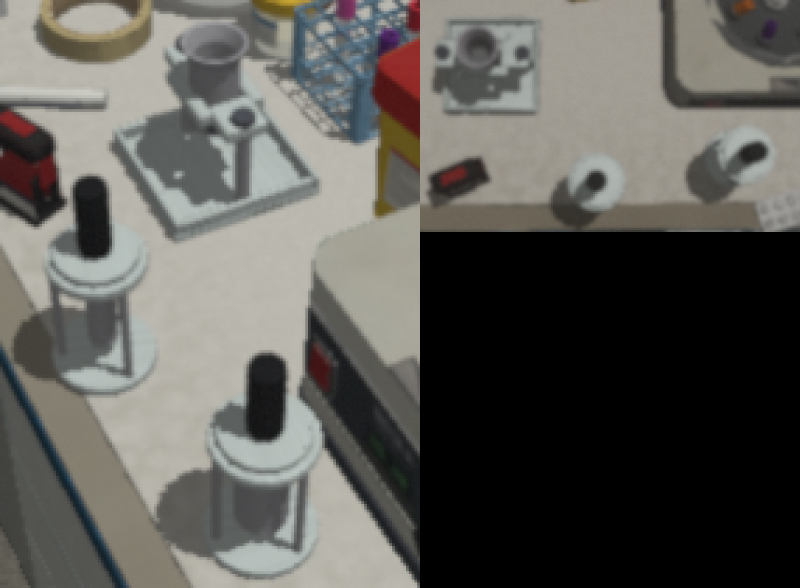

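The rod in the left holder (crop about (100,320)) is clearly the thinner one, so the slim drift is at (0.399, 0.238) and the stand at (0.551, 0.371). The stand's columns lie roughly along world y. I'll move above the slim drift.

```bash
python3 -m inch '1 -.024 -.022 0 0 0 0;1 -.024 -.022 0 0 0 0;1 -.024 -.022 0 0 0 0;1 -.024 -.022 0 0 0 0;1 -.024 -.022 0 0 0 0;1 -.024 -.022 0 0 0 0;1 -.024 -.022 0 0 0 0;1 -.024 -.022 0 0 0 0;1 -.024 -.022 0 0 0 0;1 -.024 -.022 0 0 0 0;1 -.024 -.022 0 0 0 0;1 0 0 0 0 0 0;1 0 0 0 0 0 0;1 0 0 0 0 0 0'
python3 - <<'E'
from h import *
s=get_state();print(np.round(s["tool_pos"],4),np.round(s["eef_rot"],3),np.round(s["q"],2),s["clock"])
c=camera_model("wrist");im,d=snapshot("wrist");cv2.imwrite("pics/w1.png",im[:,:,::-1]);np.save("w1.npy",d)
P,u,v=cloud(c,d)
k=(abs(P[:,0]-.399)<.04)&(abs(P[:,1]-.238)<.04)
for lo,hi in((.15,.17),(.12,.155),(.095,.112)):
    m=k&(P[:,2]>lo)&(P[:,2]<hi)
    if m.any():print(lo,m.sum(),np.round((P[m].min(0)+P[m].max(0))/2,4),np.round(np.ptp(P[m],0),3),P[m][:,2].max())
P,u,v=cloud(camera_model("top"),np.load("top0.npy"))
for x in np.arange(.43,.7,.04):print(round(x,2),[round(float(np.max(P[(abs(P[:,0]-x)<.02)&(abs(P[:,1]-y)<.02),2],initial=0)),2) for y in np.arange(.21,.56,.04)])
E
```

```text
clock: 1.27
tool_pos: [0.3974, 0.2421, 0.2497]
eef_rot: [0.209, 0.978, 0.0, -0.0]
contact_force: [0.0, 0.8, -0.5]
opening: 1.0
finger_force: 0.0
[0.3974 0.2421 0.2497] [ 0.209  0.978  0.    -0.   ] [-0.48  0.49 -0.24  2.03  0.19  0.64  0.3 ] 1.2667
0.15 708 [0.3973 0.2377 0.1569] [0.021 0.022 0.013] 0.16360917253955182
0.12 295 [0.3942 0.2378 0.1374] [0.015 0.022 0.035] 0.15485255772195555
0.095 2726 [0.3977 0.2374 0.1033] [0.065 0.065 0.016] 0.11154463935573539
0.43 [0.11, 0.11, 0.01, 0.0, 0.08, 0.08, 0.07, 0.02, 0.02]
0.47 [0.0, 0.0, 0.0, 0.01, 0.01, 0.0, 0.0, 0.02, 0.02]
0.51 [0.0, 0.0, 0.0, 0.09, 0.12, 0.09, 0.02, 0.02, 0.03]
0.55 [0.0, 0.0, 0.0, 0.13, 0.13, 0.13, 0.02, 0.01, 0.03]
0.59 [0.0, 0.01, 0.0, 0.09, 0.13, 0.09, 0.02, 0.0, 0.03]
0.63 [0.18, 0.18, 0.15, 0.0, 0.02, 0.02, 0.07, 0.07, 0.18]
0.67 [0.18, 0.18, 0.15, 0.1, 0.09, 0.09, 0.07, 0.07, 0.18]
```

View pics/w1.png

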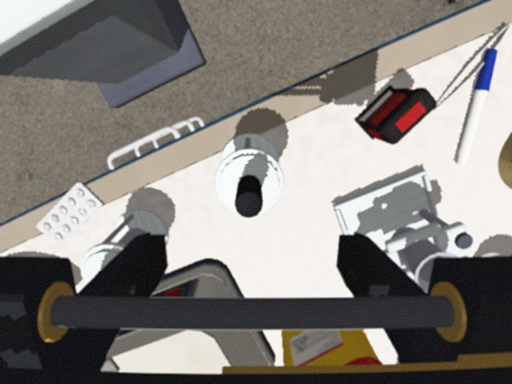

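The wrist view shows the slim drift's handle at about (248,195) and its holder clear of the fingers. It measures (0.3975, 0.2378) with the top at 0.163. I'll descend and grip.

```bash
python3 -m inch '1 -.002 -.004 .02 0 0 0;1 0 0 .035 0 0 0;1 0 0 .035 0 0 0;1 0 0 .025 0 0 0;1 0 0 .012 0 0 0;1 0 0 0 0 0 0;1 0 0 0 0 0 0;1 0 0 0 0 0 0;-1 0 0 0 0 0 0;-1 0 0 0 0 0 0;-1 0 0 0 0 0 0;-1 0 0 0 0 0 0;-1 0 0 0 0 0 0;-1 0 0 0 0 0 0;-1 0 0 0 0 0 0;-1 0 0 0 0 0 0' 50
```

```text
clock: 2.65
tool_pos: [0.3979, 0.2369, 0.1227]
eef_rot: [0.209, 0.978, 0.0, -0.0]
contact_force: [0.4, -0.1, 0.5]
opening: 0.422
finger_force: 0.0
```

```bash
python3 -m inch '-1 0 0 0 0 0 0;-1 0 0 0 0 0 0;-1 0 0 0 0 0 0;-1 0 0 0 0 0 0;-1 0 0 0 0 0 0;-1 0 0 0 0 0 0;-1 0 0 0 0 0 0;-1 0 0 0 0 0 0' 50
```

```text
clock: 3.32
tool_pos: [0.3979, 0.237, 0.1227]
eef_rot: [0.209, 0.978, 0.0, 0.0]
contact_force: [1.2, 0.5, -0.2]
opening: 0.234
finger_force: 50.0
```

```bash
python3 -m inch '-1 0 0 -.02 0 0 0;-1 0 0 -.03 0 0 0;-1 0 0 -.03 0 0 0;-1 0 0 -.03 0 0 0;-1 0 0 -.03 0 0 0;-1 0 0 0 0 0 0;-1 0 0 0 0 0 0;-1 -.012 .026 0 0 0 0;-1 -.012 .026 0 0 0 0;-1 -.012 .026 0 0 0 0;-1 -.012 .026 0 0 0 0;-1 -.012 .026 0 0 0 0;-1 -.012 .026 0 0 0 0;-1 -.012 .026 0 0 0 0;-1 0 .003 0 0 0 0;-1 0 0 0 0 0 0;-1 0 0 0 0 0 0;-1 0 0 0 0 0 0'
python3 - <<'E'
from h import *
s=get_state();print(np.round(s["tool_pos"],4))
for n in("wrist","top","scene"):
    c=camera_model(n);im,d=snapshot(n);cv2.imwrite(f"pics/{n}2.png",im[:,:,::-1]);np.save(n+"2.npy",d)
    P,u,v=cloud(c,d)
    k=(abs(P[:,0]-.551)<.035)&(abs(P[:,1]-.371)<.035)
    for lo,hi in((.119,.13),(.15,.232),(.235,.252)):
        m=k&(P[:,2]>lo)&(P[:,2]<hi)
        if m.sum()>3:print(n,lo,m.sum(),np.round((P[m].min(0)+P[m].max(0))/2,4),np.round(np.ptp(P[m],0),3))
a=cv2.imread("pics/wrist2.png");b=cv2.imread("pics/scene2.png")[40:190,160:340]
cv2.imwrite("pics/c2.png",np.hstack([cv2.resize(a,(400,300)),cv2.resize(b,(360,300))]))
E
```

```text
clock: 4.82
tool_pos: [0.5489, 0.3699, 0.2614]
eef_rot: [0.209, 0.978, -0.002, -0.001]
contact_force: [-0.4, -0.0, -1.9]
opening: 0.236
finger_force: 50.0
[0.5489 0.3699 0.2614]
wrist 0.119 668 [0.5474 0.3703 0.1229] [0.044 0.048 0.008]
wrist 0.15 168 [0.543  0.37   0.1715] [0.011 0.016 0.024]
wrist 0.235 3293 [0.5388 0.3706 0.2459] [0.038 0.052 0.012]
scene 0.119 154 [0.5512 0.3706 0.1228] [0.049 0.049 0.008]
scene 0.15 303 [0.548  0.365  0.1938] [0.018 0.016 0.069]
scene 0.235 321 [0.5502 0.3689 0.2447] [0.055 0.056 0.011]
```

View pics/c2.png

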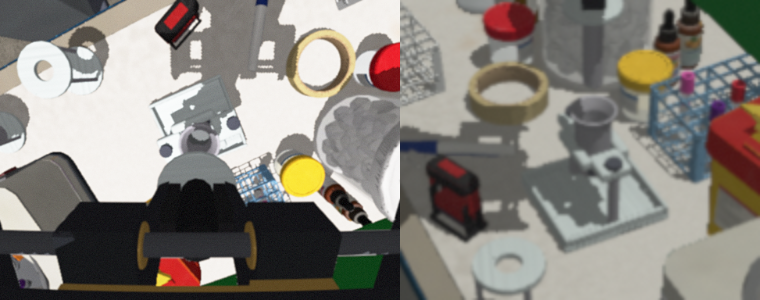

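The rod hangs vertically over the bucket, at about (590,60) in the scene half with the rim at (592,105). From the scene camera it is about 1–2 mm off. I'll correct that and enter.

```bash
python3 -m inch '-1 -.0005 .0015 0 0 0 0;-1 0 0 .02 0 0 0;-1 0 0 .02 0 0 0;-1 0 0 .01 0 0 0;-1 0 0 .01 0 0 0;-1 0 0 0 0 0 0;-1 0 0 0 0 0 0;-1 0 0 0 0 0 0' 60
```

```text
clock: 5.63
tool_pos: [0.5518, 0.373, 0.2037]
eef_rot: [0.209, 0.978, 0.001, 0.001]
contact_force: [0.3, -0.2, -1.8]
opening: 0.237
finger_force: 60.0
```

```bash
python3 -m inch '-1 .001 -.0022 0 0 0 0;-1 0 0 .006 0 0 0;-1 0 0 .006 0 0 0;-1 0 0 .005 0 0 0;-1 0 0 .005 0 0 0;-1 0 0 .005 0 0 0;-1 0 0 .005 0 0 0;-1 0 0 0 0 0 0;-1 0 0 0 0 0 0'
```

```text
clock: 6.38
tool_pos: [0.5502, 0.3714, 0.1713]
eef_rot: [0.209, 0.978, 0.001, 0.001]
contact_force: [1.4, 1.2, 2.0]
opening: 0.237
finger_force: 60.0
```

```bash
python3 -m inch '-1 0 0 .004 0 0 0;-1 0 0 .004 0 0 0;-1 0 0 .004 0 0 0;-1 0 0 .004 0 0 0;-1 0 0 .003 0 0 0;-1 0 0 0 0 0 0;-1 0 0 0 0 0 0'
python3 - <<'E'
from h import *
im,d=snapshot("scene");cv2.imwrite("pics/s3.png",cv2.resize(im[40:190,160:340,::-1],(720,600)))
E
```

```text
clock: 6.97
tool_pos: [0.5491, 0.3707, 0.1511]
eef_rot: [0.209, 0.978, -0.0, -0.0]
contact_force: [-0.1, -0.2, -1.8]
opening: 0.237
finger_force: 60.0
```

View pics/s3.png

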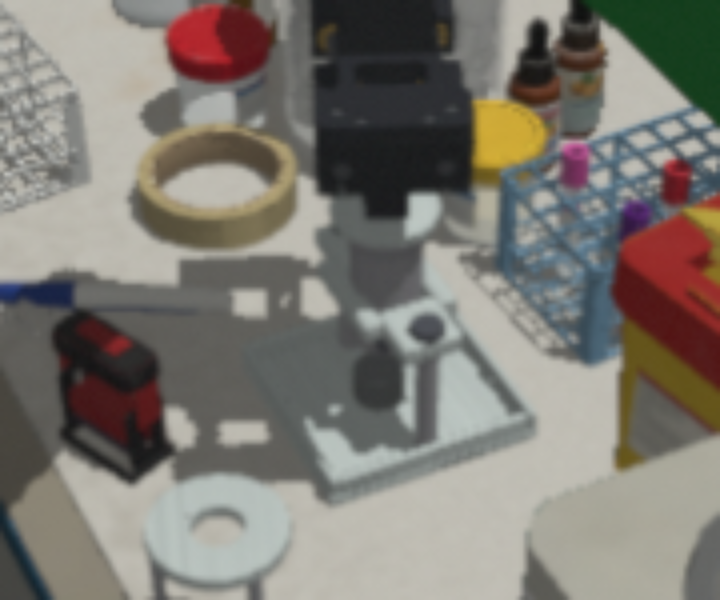

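The cushion sits in the tray at about (378,378), and the collar is just above the rim at (385,225). I'll seat the collar.

```bash
python3 -m inch '-1 0 0 .002 0 0 0;-1 0 0 .001 0 0 0;-1 0 0 .001 0 0 0;-1 0 0 0 0 0 0;-1 0 0 0 0 0 0;-1 0 0 0 0 0 0'
```

```text
clock: 7.52
tool_pos: [0.5495, 0.3709, 0.1478]
eef_rot: [0.209, 0.978, 0.0, 0.0]
contact_force: [-0.4, -0.4, -1.7]
opening: 0.235
finger_force: 60.0
```

```bash
python3 -m inch '-1 0 0 .001 0 0 0;-1 0 0 .0008 0 0 0;-1 0 0 0 0 0 0;-1 0 0 0 0 0 0;-1 0 0 0 0 0 0'
```

```text
clock: 7.93
tool_pos: [0.5497, 0.371, 0.1468]
eef_rot: [0.209, 0.978, 0.0, 0.0]
contact_force: [-1.4, -0.9, 6.5]
opening: 0.232
finger_force: 60.0
```

Seated (6.5 N on the rim). I'll release and retreat.

```bash
python3 -m inch '0 0 0 0 0 0 0;0 0 0 0 0 0 0;0 0 0 0 0 0 0;0 0 0 0 0 0 0;0 0 0 0 0 0 0;0 0 0 0 0 0 0;0 0 0 0 0 0 0;0 0 0 0 0 0 0;0 0 0 -.01 0 0 0;0 0 0 -.03 0 0 0;0 0 0 -.03 0 0 0;0 0 0 -.03 0 0 0;0 0 0 -.03 0 0 0;0 0 0 0 0 0 0;0 0 0 0 0 0 0;0 0 0 0 0 0 0;0 0 0 0 0 0 0;0 0 0 0 0 0 0'
python3 - <<'E'
from h import *
im,d=snapshot("scene");cv2.imwrite("pics/s4.png",cv2.resize(im[40:290,140:340,::-1],(480,600)))
P,u,v=cloud(camera_model("scene"),d)
k=(abs(P[:,0]-.551)<.04)&(abs(P[:,1]-.371)<.04)
for lo,hi in((.117,.135),(.145,.2)):
    m=k&(P[:,2]>lo)&(P[:,2]<hi);print(m.sum(),np.round((P[m].min(0)+P[m].max(0))/2,4),np.round(np.ptp(P[m],0),3),P[m][:,2].max())
E
```

```text
clock: 9.43
tool_pos: [0.5488, 0.3703, 0.2745]
eef_rot: [0.209, 0.978, -0.001, -0.001]
contact_force: [0.7, 0.6, 0.4]
opening: 0.502
finger_force: 0.0
334 [0.55   0.3706 0.1264] [0.056 0.058 0.017] 0.13466882208914158
256 [0.5499 0.3693 0.1662] [0.022 0.023 0.042] 0.1874068215555792
```

View pics/s4.png

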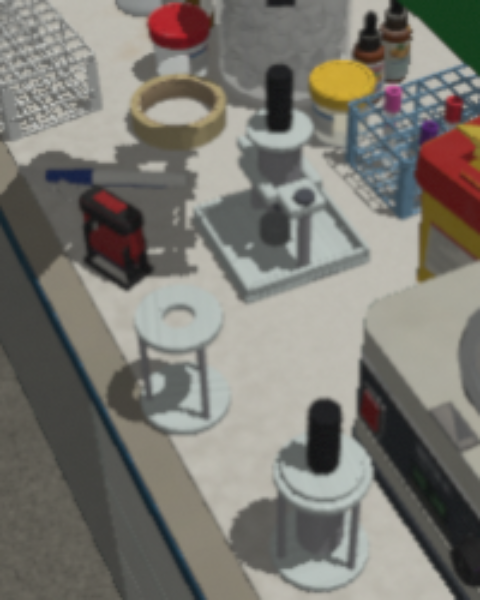

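The drift stands upright with its collar on the rim at about (280,128). The cushion is in the tray at (275,228), and the wide drift is untouched at (325,470).

```bash
python3 -c "
from plant import r
print(r.finish_job())"
```

```text
the job is handed in; nothing more can be done
None
```

I handed the job in at about 9.5 s of the 43 s limit: the slim drift drove the cushion out into the tray and stands in the bucket with its collar on the rim, and the wide drift was left in its holder; no verdict was returned.

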